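Put the hole-saw kit away on its storage board

TASK

Put the hole-saw kit away on the white perforated board: stand each of the three hole saws, teeth down, over the wooden post of its own size (the largest saw over the thickest post, the smallest over the thinnest) so that it sits flat on the board. Snap the arbor down into the spring clip, shank between the steel jaws and pilot drill in the notch of the rest, fully home and level; the tape roll, wax tin and other things are not part of the kit.

Things in the scene. Friction and masses are not known exactly. Their poses are not given: they have to be found in the camera images.
- saw_small: small hole saw: blue steel cup, 38 mm outside diameter, 48 mm high, standing teeth down, closed cap up (steel ring and black hole in the cap). Hollow below: bore 33 mm, 43 mm deep. Origin: centre of its toothed underside, z up; yaw is free. About 100 g
- saw_medium: medium hole saw: red steel cup, 51 mm outside diameter, 48 mm high, standing teeth down, closed cap up (steel ring and black hole in the cap). Hollow below: bore 46 mm, 43 mm deep. Origin: centre of its toothed underside, z up; yaw is free. About 140 g
- saw_large: large hole saw: yellow steel cup, 64 mm outside diameter, 48 mm high, standing teeth down, closed cap up (steel ring and black hole in the cap). Hollow below: bore 59 mm, 43 mm deep. Origin: centre of its toothed underside, z up; yaw is free. About 190 g
- arbor: arbor lying level on its dark square collar, 24 x 24 mm, x -13 to +13 mm; bright six-sided shank 12 mm thick, x -13 to -58; threaded nose 16 mm thick to x +25; brass-coloured pilot drill 7 mm thick to x +85. Origin: on its long axis at mid collar, 12 mm above the bench as it lies; x points to the pilot drill, z up. About 150 g, balanced at the collar
- arbor_shank (a point): point on the arbor's long axis, 33 mm behind its origin (x -33 mm), mid shank: the part the jaws must hold
- post_small: small post for the small saw (33 mm bore): brown wood, 23 mm diameter, 28 mm high, top edge bevelled 5 mm, steel screw head on top; fixed on the white perforated board, whose top is 18 mm above the bench. Origin: centre of its foot, on the board's top, z up. The three posts stand in a row about 100 mm apart, in any order
- post_medium: medium post for the medium saw (46 mm bore): brown wood, 35 mm diameter, 28 mm high, top edge bevelled 5 mm, steel screw head on top; fixed on the white perforated board, whose top is 18 mm above the bench. Origin: centre of its foot, on the board's top, z up. The three posts stand in a row about 100 mm apart, in any order
- post_large: large post for the large saw (59 mm bore): brown wood, 48 mm diameter, 28 mm high, top edge bevelled 5 mm, steel screw head on top; fixed on the white perforated board, whose top is 18 mm above the bench. Origin: centre of its foot, on the board's top, z up. The three posts stand in a row about 100 mm apart, in any order
- clip: arbor holder on the board, black base 125 x 30 x 4 mm: sprung steel jaws at x -33 mm (14 long, flared lips to z +45) for the shank, black rest at x +62 (10 long, notch 11 wide) for the pilot drill. Origin: on the board under mid collar of a seated arbor, x from jaws to rest. Home: arbor origin at z +28, its x along this x. Unsnapped, the shank rides 13 higher. Snaps at 6 to 12 N, straight down
There are look-alikes about, which are no part of the job. Leave any pink look-alike of the saw_medium alone. What is shaped like the saw_large but turquoise is not meant.

How it is judged:
By the outcome, as a careful person would: the job done as asked, in the order asked, and still so for the second after the job is handed in, with the robot touching nothing.
It also fails if it takes over 93 s, if anything falls off the work surface, if the arm or the gripper's body presses on something with over 40 N, if the wrist force passes 120 N, or if a joint passes its speed limit or range.

ROBOT

A 7-joint arm with a two-finger parallel gripper is mounted at the origin on the work surface. World frame = base frame: x ahead of the robot, y to its left, z up, the work surface at z = 0. Lengths are in m, angles in degrees, forces in N, time in s.
With the tool pointing down it reaches from about 0.425 to 0.875 m from the base axis. Payload 4.7 kg.
Tool frame: the origin (TCP) lies between the finger pads; the fingertips stand 8 mm ahead of it and the grasp point (between the pads) lies 11 mm behind it (env.tip_extent is the distance from the TCP to the fingertips, in m); z points along the fingers, y is the line along which they close (so a half turn about z gives the same grasp; the last joint's range is limited). The gripper opens to 87 mm and grips with 3 to 60 N. Pads are 19 mm wide; open, the fingers measure 117 mm over their backs; the gripper's body (75 mm by 190 mm) begins 51 mm behind the grasp point.
Start: joints at [0.808, 18.392, -4.016, 83.108, 1.295, 78.541, -3.26], TCP at [0.65, -0, 0.231] pointing down, gripper open.
Joint ranges: [-163.93, 163.93], [-17.29, 119.83], [-79.2, 71.16], [3.27, 140.29], [-89.18, 269.18], [5.43, 117.66], [-154.24, 154.24]. Speed limits (degrees/s): [147.25, 147.25, 180, 180, 180, 180, 180].

INTERFACE

Orientations are given as [roll, pitch, yaw] about the fixed x, y, z axes, in that order (R = Rz(yaw) Ry(pitch) Rx(roll)).
In Python, from cell import sensors, vision, workorder, env gives the robot as it stands.
- The arm moves only by the tool drive_tool, never from a script. Its argument "moves" is a list of rows, each an object of numbers: "x", "y", "z": the shift along the tool's x, y, z in mm; "rx", "ry", "rz": the turn, a rotation vector about the tool's x, y, z in rad; "fingers": the closure, from -1 (fully open) to 1 (shut). In form: [{"x": .., "y": .., "z": .., "rx": .., "ry": .., "rz": .., "fingers": ..}, ...]. A call has 1 to 20 rows; each row is the pose to reach, as a shift and turn from the pose commanded when the call began, along the tool's axes at that moment; what a row does not reach only later rows make up. A row lasts 1/8 s, in which the tool goes at most 62.5 mm and 10.7 degrees, less where a joint would pass 70% of its speed; a pose out of reach is approached as far as the arm can. A call with a gripper value outside its range is refused whole. The fingers move at their own pace and stop on an object; "force" is the grip in N (left out, the last holds). Time passes only in rows, so rows that repeat a pose let the fingers close. It gives the time, the measured TCP pose, the force, the opening and the grip force at its end, in the units of the state.
- sensors.get_obs(): the state, without advancing time (a new reading comes with each control period).
- vision.read_camera(name): name is "scene" or "side" or "wrist"; returns a dict with "image" (384x512x3 uint8, red, green, blue), "fx", "fy", "cx", "cy" (pixels), "R" (3x3) and "t" (3): a world point X has camera coordinates R X + t. Camera axes: x right, y down, z forward; pixel columns grow to the right and rows downward; lengths in m; the calibration is good to about 2 mm. The wrist camera is an equidistant fisheye: a pixel r from the principal point sees the ray r / f radians off the axis. A picture is of the moment at which its call begins. There is no depth.
- workorder.sign_off(): hands the job in; it is judged then, once.
The state is a dict: "time_s": time; "qpos": joint angles; "joint_velocities": joint speeds; "effort": joint torques, N m; "tool_pos": TCP position; "tool_rot": TCP orientation; "force": force on the tool from outside, world axes, zero at the start; "wrist_torque": the same for the moment, N m; "grip_width": finger opening in m; "grasp_force": force on a finger pad.
Only numpy, scipy, OpenCV 4.12 (cv2) and the standard library are available. Lean on these libraries where they do the work, as an engineer would, in place of code of your own. Each camera call takes 0.05 s, during which the arm holds its last target. There are 200 camera calls.

## Working session

There is one attempt and no reset: what is moved stays moved. The work goes in short steps, Python scripts to look and compute and a tool call to move; the robot and the scene stay as the last step left them, time stands still between calls to the robot, and variables do not carry over. Pictures are saved under pics/ and viewed, at most 14 in all, crops included, and the job is handed in when it is done.

Besides the shell and the picture viewer there is one more tool, called as a command line: name --argument value ..., lists and objects as JSON in quotes. drive_tool: Moves the arm, as the interface text tells. Its arguments: {"type":"object","properties":{"moves":{"type":"array"},"force":{"type":"number"}},"required":["moves"]}

```bash
mkdir -p pics; ls; cat > h.py <<'E'
import numpy as np, cv2
from cell import sensors, vision, workorder, env
def snap(name,fn):
    c=vision.read_camera(name); cv2.imwrite('pics/'+fn+'.png',c['image'][:,:,::-1])
    np.savez('pics/'+fn+'.npz',**{k:np.array(v) for k,v in c.items()}); return c
def ray(fn,u,v):
    c=np.load('pics/'+fn+'.npz'); R=c['R'];t=c['t']
    x=(u-c['cx'])/c['fx'];y=(v-c['cy'])/c['fy']
    if 'wrist' in fn:
        r=np.hypot(x,y); s=np.sin(r)/r if r>1e-9 else 1; d=np.array([x*s,y*s,np.cos(r)])
    else: d=np.array([x,y,1.])
    return -R.T@t, R.T@d
def at(fn,u,v,z):
    o,d=ray(fn,u,v); return np.round(o+d*(z-o[2])/d[2],4)
E
python3 - <<'E'
from h import *
for n in ['scene','side','wrist']:
    c=snap(n,n+'0'); print(n,c['fx'],-np.array(c['R']).T@c['t'])
a=[cv2.resize(cv2.imread(f'pics/{n}0.png'),None,fx=1.5,fy=1.5,interpolation=cv2.INTER_CUBIC) for n in ['scene','side','wrist']]
for n,i in zip(['scene','side','wrist'],a): cv2.imwrite(f'pics/{n}0b.png',i)
print(sensors.get_obs())
E
```

```text
pics
scene 353.5834121999676 [ 0.8118743  -0.46904517  0.52131199]
side 431.11219896440235 [-0.07861697  0.69794268  0.65133088]
wrist 297.3186396354542 [0.64980911 0.07112701 0.38326228]
{'time_s': 0.15, 'qpos': array([ 0.80982038, 18.42854988, -4.01553068, 83.15896068,  1.29647342,
       78.54034216, -3.26138153]), 'joint_velocities': array([ 0.01947932, -0.15907104, -0.05657072, -0.27352936, -0.00747949,
        0.05840349, -0.01867224]), 'effort': array([ 2.16972071e-04, -4.91794288e+01, -4.04079035e-01, -3.12878716e+01,
       -6.39387709e-02,  4.04033612e-02,  9.90178205e-05]), 'tool_pos': array([ 6.49596561e-01, -7.77721299e-05,  2.29720297e-01]), 'tool_rot': array([-1.79917446e+02,  6.49576678e-03,  8.99984918e+01]), 'force': array([-0.01719231,  0.66561662,  0.59298372]), 'wrist_torque': array([ 0.03055122, -0.01769892,  0.01907544]), 'grasp_force': 0.0, 'grip_width': 0.08706681882003885}
```

View pics/scene0b.png

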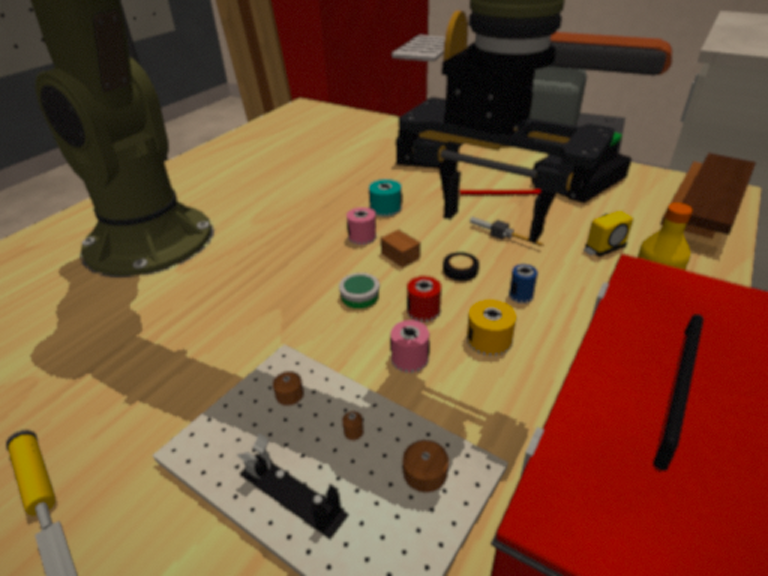

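View pics/wrist0b.png

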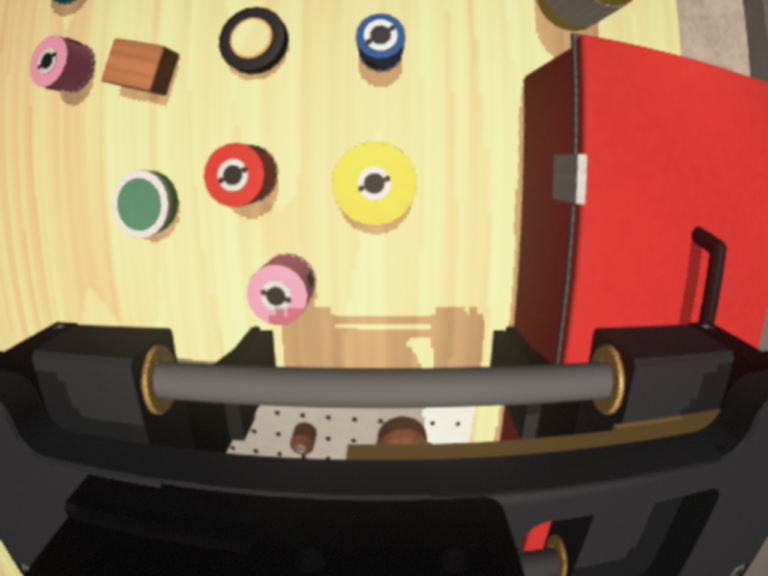

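Scene view (1.5x): the candidates are:
- **Medium:** red (424,297), against pinks at (410,345) and (361,225). Red fits, since pink is excluded.
- **Large:** yellow (491,325), against turquoise (385,197). Yellow fits.
- **Small:** blue (523,282), the only one.

The arbor is at (500,230). The posts are at (288,388) medium, (353,425) small and (425,465) large. The clip runs from (258,465), the jaws, to (328,510), the rest.

```bash
python3 - <<'E'
from h import *
i=cv2.imread('pics/scene0.png')
cv2.imwrite('pics/c1.png',cv2.resize(i[222:372,100:340],None,fx=3.33,fy=3.33,interpolation=cv2.INTER_CUBIC))
cv2.imwrite('pics/c2.png',cv2.resize(i[110:250,220:400],None,fx=4,fy=4,interpolation=cv2.INTER_CUBIC))
for n,u,v in [('red',232,175),('yel',374,183),('blue',381,36)]: print(n,at('wrist0',u/1.5,v/1.5,.048))
for n,u,v,z in [('red',424,285,.048),('yel',492,313,.048),('blue',524,270,.048),('pm',288,379,.046),('ps',353,416,.046),('pl',425,455,.046),('pink',410,331,.048),('jaw',260,460,.05),('rest',328,505,.05),('arb',500,229,.012),('tip',541,245,.012),('shk',472,222,.012)]: print(n,at('scene0',u/1.5,v/1.5,z))
E
```

```text
red [0.5332 0.0706 0.048 ]
yel [0.6431 0.0612 0.048 ]
blue [0.6485 0.1748 0.048 ]
red [0.5327 0.0686 0.048 ]
yel [0.6415 0.0593 0.048 ]
blue [0.6454 0.1733 0.048 ]
pm [ 0.4761 -0.1689  0.046 ]
ps [ 0.5741 -0.1753  0.046 ]
pl [ 0.6664 -0.1793  0.046 ]
pink [ 0.5627 -0.0261  0.048 ]
jaw [ 0.5248 -0.2711  0.05  ]
rest [ 0.6139 -0.2755  0.05  ]
arb [0.5533 0.3194 0.012 ]
tip [0.6333 0.3048 0.012 ]
shk [0.4998 0.3174 0.012 ]
```

View pics/c1.png

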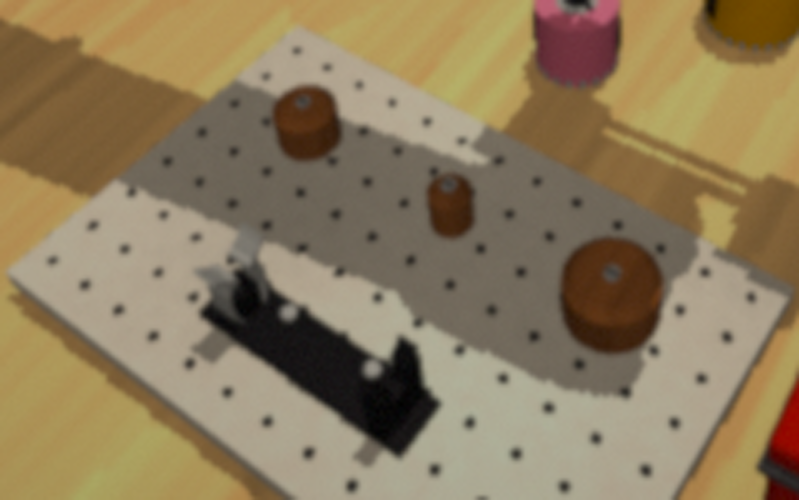

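View pics/c2.png

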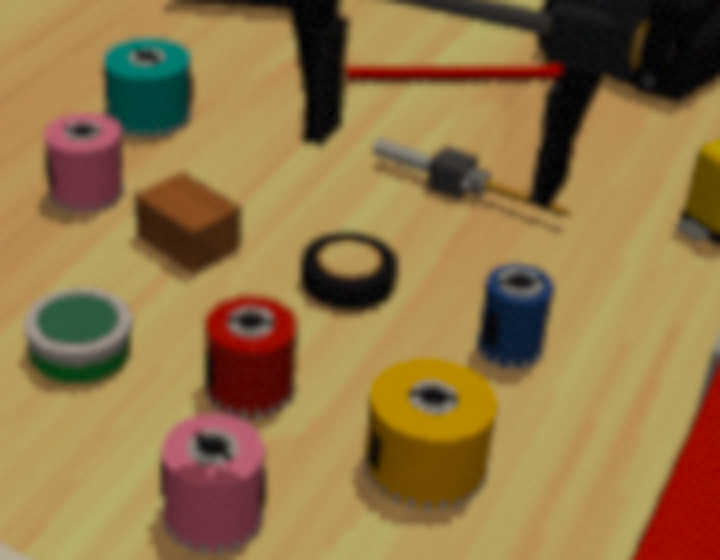

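View pics/side0b.png

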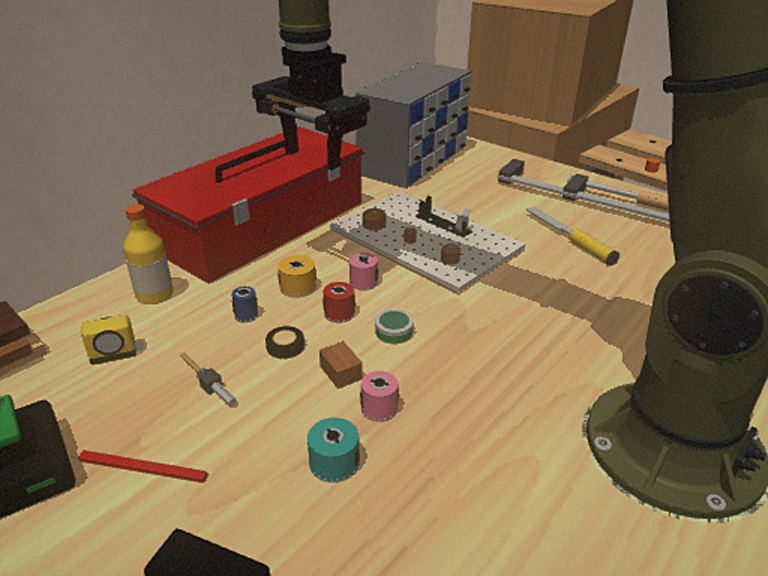

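The crops confirm red, yellow and blue as the kit saws, all standing teeth down, and the pinks and turquoise as decoys. I'll grip along world y throughout, starting with yellow.

drive_tool --moves '[{"x": 60, "y": -8, "z": 60, "rz": -1.571, "fingers": -1}, {"x": 60, "y": -8, "z": 100, "rz": -1.571, "fingers": -1}, {"x": 60, "y": -8, "z": 130, "rz": -1.571, "fingers": -1}, {"x": 60, "y": -8, "z": 130, "rz": -1.571, "fingers": -1}, {"x": 60, "y": -8, "z": 130, "rz": -1.571, "fingers": -1}, {"x": 60, "y": -8, "z": 130, "rz": -1.571, "fingers": -1}, {"x": 60, "y": -8, "z": 130, "rz": -1.571, "fingers": -1}, {"x": 60, "y": -8, "z": 130, "rz": -1.571, "fingers": -1}, {"x": 60, "y": -8, "z": 130, "rz": -1.571, "fingers": -1}, {"x": 60, "y": -8, "z": 130, "rz": -1.571, "fingers": -1}, {"x": 60, "y": -8, "z": 130, "rz": -1.571, "fingers": -1}]'

```text
invalid input at $.moves[0]: expected keys x, y, z, rx, ry, rz, fingers
```

drive_tool --moves '[{"x": 60, "y": -8, "z": 60, "rx": 0, "ry": 0, "rz": -1.571, "fingers": -1}, {"x": 60, "y": -8, "z": 100, "rx": 0, "ry": 0, "rz": -1.571, "fingers": -1}, {"x": 60, "y": -8, "z": 130, "rx": 0, "ry": 0, "rz": -1.571, "fingers": -1}, {"x": 60, "y": -8, "z": 130, "rx": 0, "ry": 0, "rz": -1.571, "fingers": -1}, {"x": 60, "y": -8, "z": 130, "rx": 0, "ry": 0, "rz": -1.571, "fingers": -1}, {"x": 60, "y": -8, "z": 130, "rx": 0, "ry": 0, "rz": -1.571, "fingers": -1}, {"x": 60, "y": -8, "z": 130, "rx": 0, "ry": 0, "rz": -1.571, "fingers": -1}, {"x": 60, "y": -8, "z": 130, "rx": 0, "ry": 0, "rz": -1.571, "fingers": -1}, {"x": 60, "y": -8, "z": 130, "rx": 0, "ry": 0, "rz": -1.571, "fingers": -1}, {"x": 60, "y": -8, "z": 130, "rx": 0, "ry": 0, "rz": -1.571, "fingers": -1}, {"x": 60, "y": -8, "z": 130, "rx": 0, "ry": 0, "rz": -1.571, "fingers": -1}]' --force 20

```text
time_s: 1.52
tool_pos: [0.6419, 0.0599, 0.1004]
tool_rot: [-180.0, -0.0, 179.9]
force: [0.1, 0.2, 1.0]
grip_width: 0.087
grasp_force: 0.0
```

drive_tool --moves '[{"x": 0, "y": 0, "z": 40, "rx": 0, "ry": 0, "rz": 0, "fingers": -1}, {"x": 0, "y": 0, "z": 70, "rx": 0, "ry": 0, "rz": 0, "fingers": -1}, {"x": 0, "y": 0, "z": 80, "rx": 0, "ry": 0, "rz": 0, "fingers": -1}, {"x": 0, "y": 0, "z": 80, "rx": 0, "ry": 0, "rz": 0, "fingers": 1}, {"x": 0, "y": 0, "z": 80, "rx": 0, "ry": 0, "rz": 0, "fingers": 1}, {"x": 0, "y": 0, "z": 80, "rx": 0, "ry": 0, "rz": 0, "fingers": 1}, {"x": 0, "y": 0, "z": 80, "rx": 0, "ry": 0, "rz": 0, "fingers": 1}, {"x": 0, "y": 0, "z": 80, "rx": 0, "ry": 0, "rz": 0, "fingers": 1}]'

```text
time_s: 2.52
tool_pos: [0.643, 0.0602, 0.022]
tool_rot: [180.0, 0.1, -180.0]
force: [-0.7, -0.3, 5.3]
grip_width: 0.0628
grasp_force: 20.0
```

drive_tool --moves '[{"x": 0, "y": 0, "z": -40, "rx": 0, "ry": 0, "rz": 0, "fingers": 1}, {"x": 0, "y": 0, "z": -85, "rx": 0, "ry": 0, "rz": 0, "fingers": 1}, {"x": -5, "y": -45, "z": -85, "rx": 0, "ry": 0, "rz": 0, "fingers": 1}, {"x": -10, "y": -95, "z": -85, "rx": 0, "ry": 0, "rz": 0, "fingers": 1}, {"x": -15, "y": -145, "z": -85, "rx": 0, "ry": 0, "rz": 0, "fingers": 1}, {"x": -20, "y": -195, "z": -85, "rx": 0, "ry": 0, "rz": 0, "fingers": 1}, {"x": -25, "y": -225, "z": -85, "rx": 0, "ry": 0, "rz": 0, "fingers": 1}, {"x": -25, "y": -239, "z": -85, "rx": 0, "ry": 0, "rz": 0, "fingers": 1}, {"x": -25, "y": -239, "z": -85, "rx": 0, "ry": 0, "rz": 0, "fingers": 1}, {"x": -25, "y": -239, "z": -85, "rx": 0, "ry": 0, "rz": 0, "fingers": 1}]'

```text
time_s: 3.78
tool_pos: [0.6671, -0.1762, 0.1054]
tool_rot: [179.9, -0.0, -179.8]
force: [-0.2, 0.4, -1.7]
grip_width: 0.0625
grasp_force: 20.0
```

```bash
python3 - <<'E'
from h import *
w=cv2.resize(snap('wrist','wrist1')['image'],None,fx=1.5,fy=1.5,interpolation=cv2.INTER_CUBIC)[:,:,::-1]
cv2.imwrite('pics/wrist1b.png',w)
E
```

```text
(no output)
```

View pics/wrist1b.png

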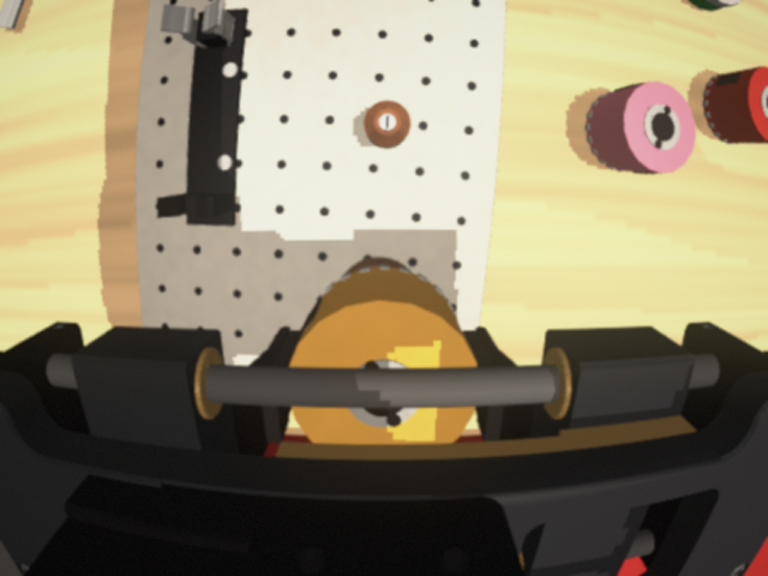

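```bash
python3 - <<'E'
from h import *
print(sensors.get_obs()['tool_pos'])
for n,u,v,z in [('ps',387,122,.046),('s1',230,69,.022),('s2',224,162,.022),('c1',188,222,.022),('c2',236,223,.022),('c3',247,10,.022),('pink',662,126,.048),('board hole L',160,248,.018)]: print(n,at('wrist1',u/1.5,v/1.5,z))
for n,u,v,z in [('ps',449,185,.046),('pm',304,103,.046),('pl',612,272,.046),('s1',289,312,.022),('s2',373,369,.022)]: print(n,at('scene0',100+u/3.333,222+v/3.333,z))
E
```

```text
[ 0.66725506 -0.17611239  0.10552928]
ps [ 0.5737 -0.1735  0.046 ]
s1 [ 0.5375 -0.2586  0.022 ]
s2 [ 0.5897 -0.2622  0.022 ]
c1 [ 0.6223 -0.286   0.022 ]
c2 [ 0.6239 -0.2564  0.022 ]
c3 [ 0.5031 -0.25    0.022 ]
pink [ 0.5639 -0.0258  0.048 ]
board hole L [ 0.6375 -0.3082  0.018 ]
ps [ 0.5734 -0.1761  0.046 ]
pm [ 0.4752 -0.17    0.046 ]
pl [ 0.667  -0.1795  0.046 ]
s1 [ 0.5373 -0.2609  0.022 ]
s2 [ 0.5895 -0.264   0.022 ]
```

drive_tool --moves '[{"x": 0, "y": 1, "z": 0, "rx": 0, "ry": 0, "rz": 0, "fingers": 1}, {"x": 0, "y": 1, "z": 15, "rx": 0, "ry": 0, "rz": 0, "fingers": 1}, {"x": 0, "y": 1, "z": 30, "rx": 0, "ry": 0, "rz": 0, "fingers": 1}, {"x": 0, "y": 1, "z": 42, "rx": 0, "ry": 0, "rz": 0, "fingers": 1}, {"x": 0, "y": 1, "z": 52, "rx": 0, "ry": 0, "rz": 0, "fingers": 1}, {"x": 0, "y": 1, "z": 60, "rx": 0, "ry": 0, "rz": 0, "fingers": 1}, {"x": 0, "y": 1, "z": 64, "rx": 0, "ry": 0, "rz": 0, "fingers": 1}, {"x": 0, "y": 1, "z": 66, "rx": 0, "ry": 0, "rz": 0, "fingers": 1}, {"x": 0, "y": 1, "z": 66, "rx": 0, "ry": 0, "rz": 0, "fingers": 1}, {"x": 0, "y": 1, "z": 66, "rx": 0, "ry": 0, "rz": 0, "fingers": 1}]'

```text
time_s: 5.08
tool_pos: [0.6675, -0.1781, 0.0401]
tool_rot: [-180.0, 0.1, -180.0]
force: [0.2, -0.6, -1.3]
grip_width: 0.0624
grasp_force: 20.0
```

drive_tool --moves '[{"x": 0, "y": 1, "z": 0, "rx": 0, "ry": 0, "rz": 0, "fingers": -1}, {"x": 0, "y": 0, "z": 0, "rx": 0, "ry": 0, "rz": 0, "fingers": -1}, {"x": 0, "y": 0, "z": 0, "rx": 0, "ry": 0, "rz": 0, "fingers": -1}, {"x": 0, "y": 0, "z": -35, "rx": 0, "ry": 0, "rz": 0, "fingers": -1}, {"x": 0, "y": 0, "z": -75, "rx": 0, "ry": 0, "rz": 0, "fingers": -1}, {"x": 27, "y": 50, "z": -75, "rx": 0, "ry": 0, "rz": 0, "fingers": -1}, {"x": 54, "y": 100, "z": -75, "rx": 0, "ry": 0, "rz": 0, "fingers": -1}, {"x": 81, "y": 150, "z": -75, "rx": 0, "ry": 0, "rz": 0, "fingers": -1}, {"x": 108, "y": 200, "z": -75, "rx": 0, "ry": 0, "rz": 0, "fingers": -1}, {"x": 128, "y": 236, "z": -75, "rx": 0, "ry": 0, "rz": 0, "fingers": -1}, {"x": 134, "y": 248, "z": -65, "rx": 0, "ry": 0, "rz": 0, "fingers": -1}, {"x": 134, "y": 248, "z": -65, "rx": 0, "ry": 0, "rz": 0, "fingers": -1}, {"x": 134, "y": 248, "z": -65, "rx": 0, "ry": 0, "rz": 0, "fingers": -1}]'

```text
time_s: 6.7
tool_pos: [0.5338, 0.068, 0.1045]
tool_rot: [-180.0, 0.0, 179.9]
force: [0.4, -0.2, 0.6]
grip_width: 0.0871
grasp_force: 0.0
```

```bash
python3 - <<'E'
from h import *
snap('wrist','wrist2')
i=snap('scene','scene2')['image'][140:340,160:400,::-1]
cv2.imwrite('pics/c3.png',cv2.resize(i,None,fx=3,fy=3,interpolation=cv2.INTER_CUBIC))
E
```

```text
(no output)
```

View pics/c3.png

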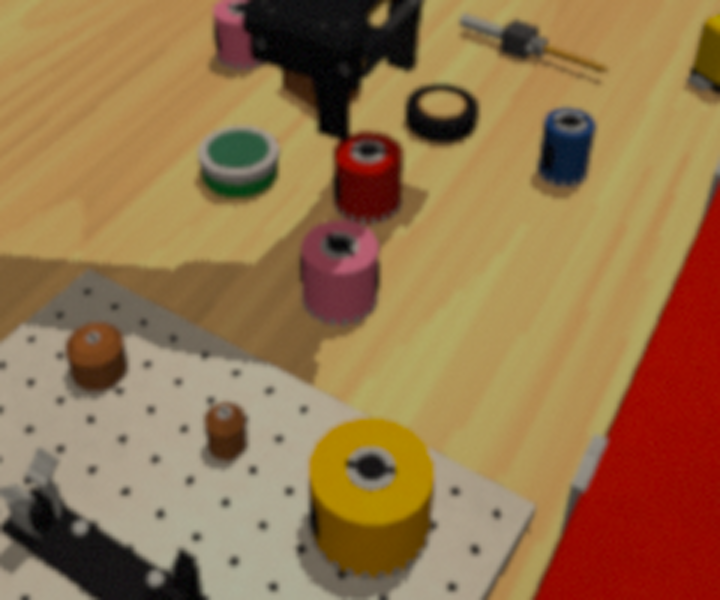

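Yellow sits on the board over the thickest post, at (371,495). Next is red.

drive_tool --moves '[{"x": 0, "y": 0, "z": 40, "rx": 0, "ry": 0, "rz": 0, "fingers": -1}, {"x": 0, "y": 0, "z": 72, "rx": 0, "ry": 0, "rz": 0, "fingers": -1}, {"x": 0, "y": 0, "z": 84, "rx": 0, "ry": 0, "rz": 0, "fingers": -1}, {"x": 0, "y": 0, "z": 84, "rx": 0, "ry": 0, "rz": 0, "fingers": 1}, {"x": 0, "y": 0, "z": 84, "rx": 0, "ry": 0, "rz": 0, "fingers": 1}, {"x": 0, "y": 0, "z": 84, "rx": 0, "ry": 0, "rz": 0, "fingers": 1}, {"x": 0, "y": 0, "z": 84, "rx": 0, "ry": 0, "rz": 0, "fingers": 1}, {"x": 0, "y": 0, "z": 84, "rx": 0, "ry": 0, "rz": 0, "fingers": 1}, {"x": 0, "y": 0, "z": 84, "rx": 0, "ry": 0, "rz": 0, "fingers": 1}]'

```text
time_s: 7.92
tool_pos: [0.5334, 0.07, 0.0212]
tool_rot: [-180.0, 0.1, -180.0]
force: [0.2, 0.4, 4.6]
grip_width: 0.0499
grasp_force: 20.0
```

drive_tool --moves '[{"x": 0, "y": 0, "z": -40, "rx": 0, "ry": 0, "rz": 0, "fingers": 1}, {"x": 0, "y": 0, "z": -85, "rx": 0, "ry": 0, "rz": 0, "fingers": 1}, {"x": 12, "y": -50, "z": -85, "rx": 0, "ry": 0, "rz": 0, "fingers": 1}, {"x": 24, "y": -100, "z": -85, "rx": 0, "ry": 0, "rz": 0, "fingers": 1}, {"x": 36, "y": -150, "z": -85, "rx": 0, "ry": 0, "rz": 0, "fingers": 1}, {"x": 48, "y": -200, "z": -85, "rx": 0, "ry": 0, "rz": 0, "fingers": 1}, {"x": 57, "y": -228, "z": -85, "rx": 0, "ry": 0, "rz": 0, "fingers": 1}, {"x": 57, "y": -238, "z": -85, "rx": 0, "ry": 0, "rz": 0, "fingers": 1}, {"x": 57, "y": -238, "z": -80, "rx": 0, "ry": 0, "rz": 0, "fingers": 1}, {"x": 57, "y": -238, "z": -70, "rx": 0, "ry": 0, "rz": 0, "fingers": 1}, {"x": 57, "y": -238, "z": -58, "rx": 0, "ry": 0, "rz": 0, "fingers": 1}, {"x": 57, "y": -238, "z": -46, "rx": 0, "ry": 0, "rz": 0, "fingers": 1}, {"x": 57, "y": -238, "z": -36, "rx": 0, "ry": 0, "rz": 0, "fingers": 1}, {"x": 57, "y": -238, "z": -28, "rx": 0, "ry": 0, "rz": 0, "fingers": 1}, {"x": 57, "y": -238, "z": -22, "rx": 0, "ry": 0, "rz": 0, "fingers": 1}, {"x": 57, "y": -238, "z": -19, "rx": 0, "ry": 0, "rz": 0, "fingers": 1}, {"x": 57, "y": -238, "z": -18, "rx": 0, "ry": 0, "rz": 0, "fingers": 1}, {"x": 57, "y": -238, "z": -18, "rx": 0, "ry": 0, "rz": 0, "fingers": 1}]'

```text
time_s: 10.18
tool_pos: [0.4761, -0.1681, 0.0391]
tool_rot: [-180.0, 0.0, -180.0]
force: [-1.9, 1.3, 3.5]
grip_width: 0.0498
grasp_force: 20.0
```

drive_tool --moves '[{"x": 0, "y": 0, "z": 0, "rx": 0, "ry": 0, "rz": 0, "fingers": -1}, {"x": 0, "y": 0, "z": 0, "rx": 0, "ry": 0, "rz": 0, "fingers": -1}, {"x": 0, "y": 0, "z": 0, "rx": 0, "ry": 0, "rz": 0, "fingers": -1}, {"x": 0, "y": 0, "z": -35, "rx": 0, "ry": 0, "rz": 0, "fingers": -1}, {"x": 0, "y": 0, "z": -75, "rx": 0, "ry": 0, "rz": 0, "fingers": -1}, {"x": -25, "y": 50, "z": -75, "rx": 0, "ry": 0, "rz": 0, "fingers": -1}, {"x": -50, "y": 100, "z": -75, "rx": 0, "ry": 0, "rz": 0, "fingers": -1}, {"x": -75, "y": 150, "z": -75, "rx": 0, "ry": 0, "rz": 0, "fingers": -1}, {"x": -100, "y": 200, "z": -75, "rx": 0, "ry": 0, "rz": 0, "fingers": -1}, {"x": -125, "y": 250, "z": -75, "rx": 0, "ry": 0, "rz": 0, "fingers": -1}, {"x": -150, "y": 300, "z": -75, "rx": 0, "ry": 0, "rz": 0, "fingers": -1}, {"x": -171, "y": 335, "z": -75, "rx": 0, "ry": 0, "rz": 0, "fingers": -1}, {"x": -171, "y": 342, "z": -65, "rx": 0, "ry": 0, "rz": 0, "fingers": -1}, {"x": -171, "y": 342, "z": -65, "rx": 0, "ry": 0, "rz": 0, "fingers": -1}, {"x": -171, "y": 342, "z": -65, "rx": 0, "ry": 0, "rz": 0, "fingers": -1}]'

```text
time_s: 12.05
tool_pos: [0.6468, 0.1717, 0.1033]
tool_rot: [-179.9, -0.0, 179.9]
force: [0.3, -0.8, 0.7]
grip_width: 0.087
grasp_force: 0.0
```

```bash
python3 - <<'E'
from h import *
i=snap('scene','scene3')['image'][100:340,150:400,::-1]
w=snap('wrist','wrist3')['image'][:,:,::-1]
j=cv2.resize(i,(375,360),interpolation=cv2.INTER_CUBIC); j=np.hstack([j,cv2.resize(w,None,fx=.83,fy=.83)[:319].copy() if 0 else cv2.resize(w,(425,360))])
cv2.imwrite('pics/c4.png',j)
E
```

```text
(no output)
```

View pics/c4.png

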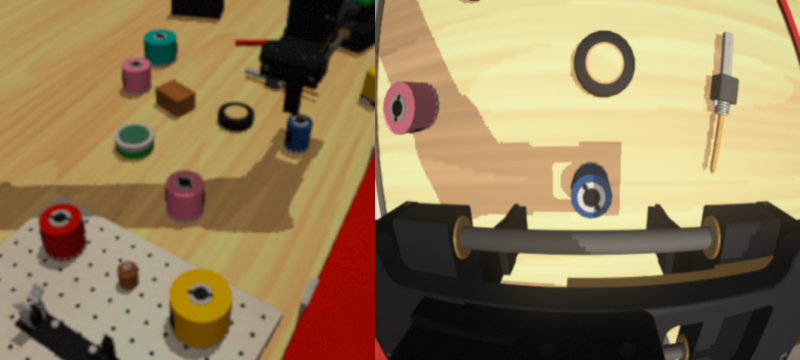

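Red is seated on the medium post. The wrist panel shows the blue cap at (591,197) and the arbor with its collar at (725,91), tip at (711,170) and shank end at (727,35).

```bash
python3 - <<'E'
from h import *
f=lambda u,v,z: at('wrist3',(u-375)*512/425,v*384/360,z)
print(sensors.get_obs()['tool_pos'],f(591,197,.048))
t,s,c=f(711,170,.012),f(727,35,.012),f(725,91,.020); print(t,s,c)
d=t-s; print(np.hypot(*d[:2]),np.degrees(np.arctan2(d[1],d[0])), s+d*58/143)
w=cv2.imread('pics/wrist3.png')[15:205,380:490]
cv2.imwrite('pics/c5.png',cv2.resize(w,None,fx=3.1,fy=3.1,interpolation=cv2.INTER_CUBIC))
E
```

```text
[0.64721931 0.17193674 0.10396473] [0.6474 0.176  0.048 ]
[0.6335 0.311  0.012 ] [0.4973 0.3274 0.012 ] [0.5554 0.3186 0.02  ]
0.13718381828772658 -6.865995602117965 [0.55254196 0.32074825 0.012     ]
```

View pics/c5.png

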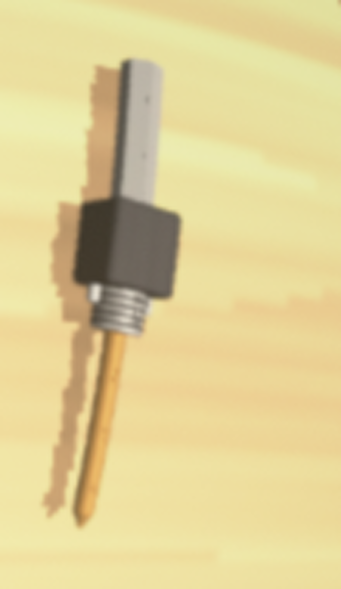

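drive_tool --moves '[{"x": 0, "y": 0, "z": 40, "rx": 0, "ry": 0, "rz": 0, "fingers": -1}, {"x": 0, "y": 0, "z": 72, "rx": 0, "ry": 0, "rz": 0, "fingers": -1}, {"x": 0, "y": 0, "z": 84, "rx": 0, "ry": 0, "rz": 0, "fingers": -1}, {"x": 0, "y": 0, "z": 84, "rx": 0, "ry": 0, "rz": 0, "fingers": 1}, {"x": 0, "y": 0, "z": 84, "rx": 0, "ry": 0, "rz": 0, "fingers": 1}, {"x": 0, "y": 0, "z": 84, "rx": 0, "ry": 0, "rz": 0, "fingers": 1}, {"x": 0, "y": 0, "z": 84, "rx": 0, "ry": 0, "rz": 0, "fingers": 1}, {"x": 0, "y": 0, "z": 84, "rx": 0, "ry": 0, "rz": 0, "fingers": 1}, {"x": 0, "y": 0, "z": 84, "rx": 0, "ry": 0, "rz": 0, "fingers": 1}]'

```text
time_s: 13.28
tool_pos: [0.6471, 0.1743, 0.0198]
tool_rot: [180.0, 0.0, -180.0]
force: [-0.3, 0.7, 1.5]
grip_width: 0.0378
grasp_force: 20.0
```

```bash
python3 - <<'E'
from h import *
f=lambda u,v,z: at('wrist3',380+u/3.1,15+v/3.1,z)
t,s=f(80,523,.012),f(142,62,.015)
d=t-s; print(t,s,np.hypot(*d[:2]),np.degrees(np.arctan2(d[1],d[0])), s+d*58/143)
print([f(*p) for p in [(122,198,.024),(182,213,.024),(167,298,.024),(97,285,.024),(75,282,0.012)]])
E
```

```text
[0.6358 0.3124 0.012 ] [0.4955 0.3276 0.015 ] 0.1411209764705446 -6.183266535121609 [0.5524049  0.32143497 0.01378322]
[array([0.54  , 0.3135, 0.024 ]), array([0.5415, 0.3348, 0.024 ]), array([0.5668, 0.3299, 0.024 ]), array([0.5654, 0.3056, 0.024 ]), array([0.5646, 0.3048, 0.012 ])]
```

drive_tool --moves '[{"x": 0, "y": 0, "z": -40, "rx": 0, "ry": 0, "rz": 0, "fingers": 1}, {"x": 0, "y": 0, "z": -85, "rx": 0, "ry": 0, "rz": 0, "fingers": 1}, {"x": 10, "y": -50, "z": -85, "rx": 0, "ry": 0, "rz": 0, "fingers": 1}, {"x": 20, "y": -100, "z": -85, "rx": 0, "ry": 0, "rz": 0, "fingers": 1}, {"x": 30, "y": -150, "z": -85, "rx": 0, "ry": 0, "rz": 0, "fingers": 1}, {"x": 40, "y": -200, "z": -85, "rx": 0, "ry": 0, "rz": 0, "fingers": 1}, {"x": 50, "y": -250, "z": -85, "rx": 0, "ry": 0, "rz": 0, "fingers": 1}, {"x": 60, "y": -300, "z": -85, "rx": 0, "ry": 0, "rz": 0, "fingers": 1}, {"x": 70, "y": -335, "z": -85, "rx": 0, "ry": 0, "rz": 0, "fingers": 1}, {"x": 73, "y": -348, "z": -85, "rx": 0, "ry": 0, "rz": 0, "fingers": 1}, {"x": 73, "y": -348, "z": -75, "rx": 0, "ry": 0, "rz": 0, "fingers": 1}, {"x": 73, "y": -348, "z": -60, "rx": 0, "ry": 0, "rz": 0, "fingers": 1}, {"x": 73, "y": -348, "z": -48, "rx": 0, "ry": 0, "rz": 0, "fingers": 1}, {"x": 73, "y": -348, "z": -38, "rx": 0, "ry": 0, "rz": 0, "fingers": 1}, {"x": 73, "y": -348, "z": -29, "rx": 0, "ry": 0, "rz": 0, "fingers": 1}, {"x": 73, "y": -348, "z": -22, "rx": 0, "ry": 0, "rz": 0, "fingers": 1}, {"x": 73, "y": -348, "z": -18, "rx": 0, "ry": 0, "rz": 0, "fingers": 1}, {"x": 73, "y": -348, "z": -18, "rx": 0, "ry": 0, "rz": 0, "fingers": 1}]'

```text
time_s: 15.52
tool_pos: [0.5744, -0.1742, 0.0379]
tool_rot: [-180.0, 0.0, -180.0]
force: [-0.0, -0.1, -1.4]
grip_width: 0.0377
grasp_force: 20.0
```

drive_tool --moves '[{"x": 0, "y": 0, "z": 0, "rx": 0, "ry": 0, "rz": 0, "fingers": -1}, {"x": 0, "y": 0, "z": 0, "rx": 0, "ry": 0, "rz": 0, "fingers": -1}, {"x": 0, "y": 0, "z": -35, "rx": 0, "ry": 0, "rz": 0, "fingers": -1}, {"x": 0, "y": 0, "z": -75, "rx": 0, "ry": 0, "rz": 0, "fingers": -1}, {"x": 2, "y": 50, "z": -75, "rx": 0, "ry": 0, "rz": 0.108, "fingers": -1}, {"x": 4, "y": 100, "z": -75, "rx": 0, "ry": 0, "rz": 0.108, "fingers": -1}, {"x": 6, "y": 150, "z": -75, "rx": 0, "ry": 0, "rz": 0.108, "fingers": -1}, {"x": 8, "y": 200, "z": -75, "rx": 0, "ry": 0, "rz": 0.108, "fingers": -1}, {"x": 10, "y": 250, "z": -75, "rx": 0, "ry": 0, "rz": 0.108, "fingers": -1}, {"x": 12, "y": 300, "z": -75, "rx": 0, "ry": 0, "rz": 0.108, "fingers": -1}, {"x": 14, "y": 350, "z": -75, "rx": 0, "ry": 0, "rz": 0.108, "fingers": -1}, {"x": 16, "y": 400, "z": -75, "rx": 0, "ry": 0, "rz": 0.108, "fingers": -1}, {"x": 18, "y": 450, "z": -75, "rx": 0, "ry": 0, "rz": 0.108, "fingers": -1}, {"x": 20, "y": 485, "z": -75, "rx": 0, "ry": 0, "rz": 0.108, "fingers": -1}, {"x": 20.5, "y": 494.5, "z": -65, "rx": 0, "ry": 0, "rz": 0.108, "fingers": -1}, {"x": 20.5, "y": 494.5, "z": -65, "rx": 0, "ry": 0, "rz": 0.108, "fingers": -1}, {"x": 20.5, "y": 494.5, "z": -65, "rx": 0, "ry": 0, "rz": 0.108, "fingers": -1}]'

```text
time_s: 17.65
tool_pos: [0.5543, 0.3178, 0.1021]
tool_rot: [-179.9, 0.0, 173.7]
force: [-0.2, 0.2, 0.5]
grip_width: 0.0869
grasp_force: 0.0
```

```bash
python3 - <<'E'
from h import *
print(sensors.get_obs()['tool_pos'])
i=snap('scene','scene4')['image'][220:350,130:340,::-1]
w=snap('wrist','wrist4')['image'][60:310,150:370,::-1]
j=np.hstack([cv2.resize(i,(420,260),interpolation=cv2.INTER_CUBIC),np.zeros((260,1,3),np.uint8)])
w=cv2.resize(w,(378,430),interpolation=cv2.INTER_CUBIC)
o=np.zeros((430,799,3),np.uint8); o[:260,:421]=j; o[:,421:]=w
cv2.imwrite('pics/c6.png',o)
E
```

```text
[0.55428367 0.31779522 0.1021436 ]
```

View pics/c6.png

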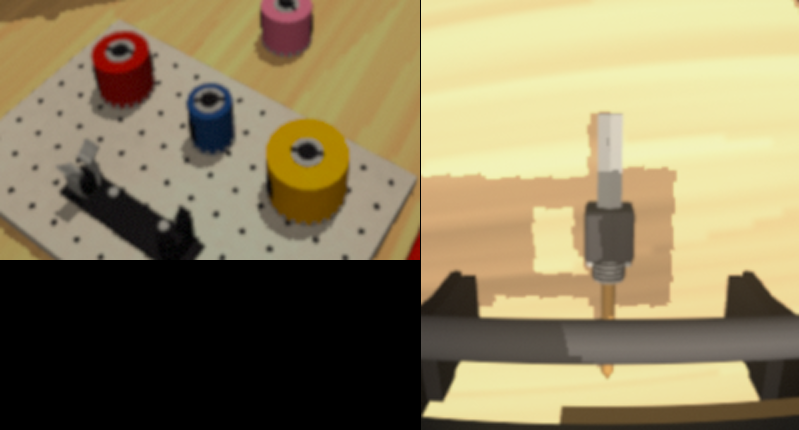

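All three saws are flat on the board over their own posts. The arbor is lined up with the gripper, collar at (609,232) in the right panel.

```bash
python3 - <<'E'
from h import *
f=lambda u,v,z: at('wrist4',150+(u-421)/1.718,60+v/1.72,z)
t,s=f(607,376,.012),f(610,114,.015)
d=t-s; print(t,s,np.hypot(*d[:2]),np.degrees(np.arctan2(d[1],d[0])), s+d*58/143)
print(f(609,203,.024),f(608,262,.012),f(608,262,.024))
E
```

```text
[0.6357 0.3124 0.012 ] [0.4954 0.3291 0.015 ] 0.14129041014874297 -6.788015825764773 [0.5523049  0.32232657 0.01378322]
[0.5359 0.3241 0.024 ] [0.5688 0.3202 0.012 ] [0.5647 0.3205 0.024 ]
```

drive_tool --moves '[{"x": 0, "y": 1, "z": 40, "rx": 0, "ry": 0, "rz": 0, "fingers": -1}, {"x": 0, "y": 1, "z": 75, "rx": 0, "ry": 0, "rz": 0.005, "fingers": -1}, {"x": 0, "y": 1, "z": 89, "rx": 0, "ry": 0, "rz": 0.005, "fingers": -1}, {"x": 0, "y": 1, "z": 92, "rx": 0, "ry": 0, "rz": 0.005, "fingers": -1}, {"x": 0, "y": 1, "z": 92, "rx": 0, "ry": 0, "rz": 0.005, "fingers": 1}, {"x": 0, "y": 1, "z": 92, "rx": 0, "ry": 0, "rz": 0.005, "fingers": 1}, {"x": 0, "y": 1, "z": 92, "rx": 0, "ry": 0, "rz": 0.005, "fingers": 1}, {"x": 0, "y": 1, "z": 92, "rx": 0, "ry": 0, "rz": 0.005, "fingers": 1}, {"x": 0, "y": 1, "z": 92, "rx": 0, "ry": 0, "rz": 0.005, "fingers": 1}, {"x": 0, "y": 1, "z": 92, "rx": 0, "ry": 0, "rz": 0.005, "fingers": 1}]' --force 60

```text
time_s: 19.0
tool_pos: [0.5536, 0.3214, 0.0105]
tool_rot: [-180.0, 0.0, 173.5]
force: [0.4, -0.6, -0.3]
grip_width: 0.0351
grasp_force: 0.0
```

drive_tool --moves '[{"x": 0, "y": 0, "z": 0, "rx": 0, "ry": 0, "rz": 0, "fingers": 1}, {"x": 0, "y": 0, "z": 0, "rx": 0, "ry": 0, "rz": 0, "fingers": 1}, {"x": 0, "y": 0, "z": 0, "rx": 0, "ry": 0, "rz": 0, "fingers": 1}, {"x": 0, "y": 0, "z": 0, "rx": 0, "ry": 0, "rz": 0, "fingers": 1}, {"x": 0, "y": 0, "z": -30, "rx": 0, "ry": 0, "rz": 0, "fingers": 1}, {"x": 0, "y": 0, "z": -80, "rx": 0, "ry": 0, "rz": 0, "fingers": 1}, {"x": -13, "y": -45, "z": -120, "rx": 0, "ry": 0, "rz": -0.052, "fingers": 1}, {"x": -27, "y": -95, "z": -160, "rx": 0, "ry": 0, "rz": -0.052, "fingers": 1}, {"x": -42, "y": -145, "z": -190, "rx": 0, "ry": 0, "rz": -0.052, "fingers": 1}, {"x": -56, "y": -195, "z": -208, "rx": 0, "ry": 0, "rz": -0.052, "fingers": 1}, {"x": -71, "y": -245, "z": -208, "rx": 0, "ry": 0, "rz": -0.052, "fingers": 1}, {"x": -85, "y": -295, "z": -208, "rx": 0, "ry": 0, "rz": -0.052, "fingers": 1}, {"x": -100, "y": -345, "z": -208, "rx": 0, "ry": 0, "rz": -0.052, "fingers": 1}, {"x": -114, "y": -395, "z": -208, "rx": 0, "ry": 0, "rz": -0.052, "fingers": 1}, {"x": -128, "y": -445, "z": -208, "rx": 0, "ry": 0, "rz": -0.052, "fingers": 1}, {"x": -143, "y": -495, "z": -208, "rx": 0, "ry": 0, "rz": -0.052, "fingers": 1}, {"x": -157, "y": -540, "z": -208, "rx": 0, "ry": 0, "rz": -0.052, "fingers": 1}, {"x": -161, "y": -557, "z": -208, "rx": 0, "ry": 0, "rz": -0.052, "fingers": 1}, {"x": -161, "y": -557, "z": -208, "rx": 0, "ry": 0, "rz": -0.052, "fingers": 1}, {"x": -161, "y": -557, "z": -208, "rx": 0, "ry": 0, "rz": -0.052, "fingers": 1}]'

```text
time_s: 21.5
tool_pos: [0.6512, -0.2472, 0.2185]
tool_rot: [179.9, -0.0, 176.7]
force: [0.0, 1.1, -1.6]
grip_width: 0.0237
grasp_force: 60.0
```

```bash
python3 - <<'E'
from h import *
w=snap('wrist','wrist5')['image'][0:340,120:440,::-1]
cv2.imwrite('pics/c7.png',cv2.resize(w,None,fx=1.75,fy=1.75,interpolation=cv2.INTER_CUBIC))
E
```

```text
(no output)
```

View pics/c7.png

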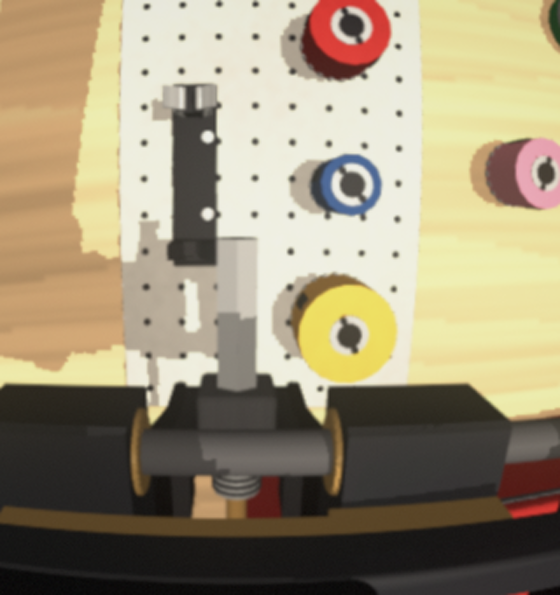

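```bash
python3 - <<'E'
from h import *
w=cv2.imread('pics/wrist5.png')[40:165,200:280]
w=cv2.resize(w,None,fx=4.8,fy=4.8,interpolation=cv2.INTER_CUBIC)
c=np.load('pics/scene4.npz')['image'][275:365,145:265,::-1]
c=cv2.resize(c,(415,600*415//553),interpolation=cv2.INTER_CUBIC)
o=np.zeros((600,800,3),np.uint8);o[:,:384]=cv2.convertScaleAbs(w,alpha=1.3,beta=10);o[:c.shape[0],385:]=cv2.convertScaleAbs(c,alpha=1.5,beta=10)
cv2.imwrite('pics/c8.png',o);print(c.shape)
E
```

```text
(450, 415, 3)
```

View pics/c8.png

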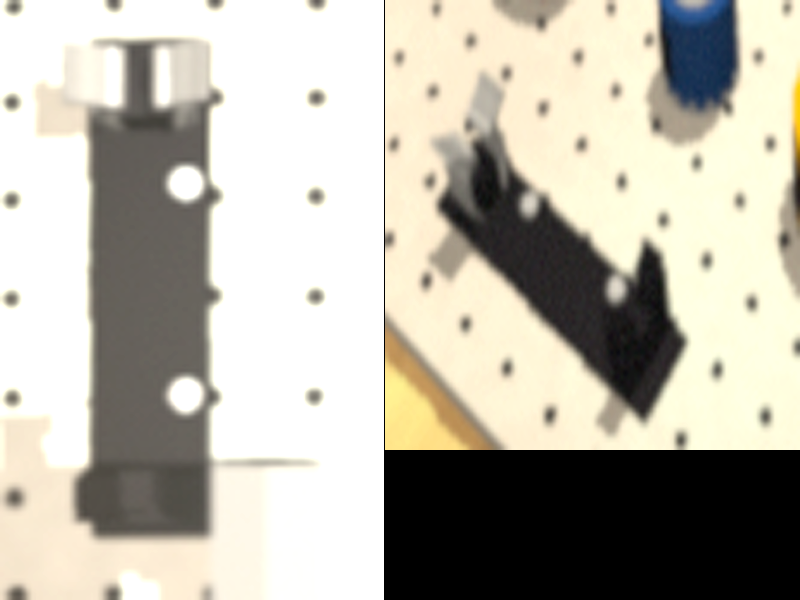

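```bash
python3 - <<'E'
from h import *
f=lambda u,v,z: at('wrist5',200+u/4.8,40+v/4.8,z)
o=sensors.get_obs(); print(o['tool_pos'],o['tool_rot'])
P=dict(lipL=(65,72,.063),lipR=(210,72,.063),gap=(139,72,.063),lipTop=(137,40,.063),lipBot=(137,108,.063),
 b1=(92,300,.022),b2=(209,300,.022),b3=(92,450,.022),b4=(209,450,.022),end=(150,535,.022),b5=(92,140,.022),b6=(209,140,.022),
 notch=(141,490,.05),notch2=(141,490,.04),restfront=(150,462,.05),s1=(186,183,.022),s2=(186,395,.022))
for k,v in P.items(): print(k,f(*v))
g=lambda u,v,z: at('scene4',145+(u-385)*120/415,275+v*90/450,z)
print('scene',[g(*p) for p in [(445,140,.063),(490,75,.063),(645,418,.018),(686,342,.022),(440,205,.018)]])
# arbor in hand: shank end & collar
h=lambda u,v,z: at('wrist5',120+u/1.75,v/1.75,z)
zt=o['tool_pos'][2]+.001
print('shank end',h(237,238,zt+.004),'at collar',h(237,388,zt+.004))
E
```

```text
[ 0.65131267 -0.24705417  0.21876361] [1.79911913e+02 1.23456059e-02 1.76716250e+02]
lipL [ 0.5163 -0.281   0.063 ]
lipR [ 0.5189 -0.2499  0.063 ]
gap [ 0.5178 -0.2651  0.063 ]
lipTop [ 0.5105 -0.2651  0.063 ]
lipBot [ 0.5258 -0.266   0.063 ]
b1 [ 0.5654 -0.2829  0.022 ]
b2 [ 0.5675 -0.2545  0.022 ]
b3 [ 0.6023 -0.2855  0.022 ]
b4 [ 0.6043 -0.2568  0.022 ]
end [ 0.6244 -0.2728  0.022 ]
b5 [ 0.5256 -0.2804  0.022 ]
b6 [ 0.5279 -0.2521  0.022 ]
notch [ 0.6105 -0.2717  0.05  ]
notch2 [ 0.6114 -0.2726  0.04  ]
restfront [ 0.6042 -0.2692  0.05  ]
s1 [ 0.5383 -0.2583  0.022 ]
s2 [ 0.5904 -0.2615  0.022 ]
scene [array([ 0.514 , -0.2801,  0.063 ]), array([ 0.5152, -0.2525,  0.063 ]), array([ 0.6223, -0.2883,  0.018 ]), array([ 0.6255, -0.2625,  0.022 ]), array([ 0.4997, -0.2806,  0.018 ])]
shank end [ 0.5922 -0.243   0.2238] at collar [ 0.6374 -0.2456  0.2238]
```

drive_tool --moves '[{"x": 49, "y": -12, "z": 10, "rx": 0, "ry": 0, "rz": 0, "fingers": 1}, {"x": 99, "y": -24, "z": 40, "rx": 0, "ry": 0, "rz": 0, "fingers": 1}, {"x": 99, "y": -24, "z": 90, "rx": 0, "ry": 0, "rz": 0, "fingers": 1}, {"x": 99, "y": -24, "z": 125, "rx": 0, "ry": 0, "rz": 0, "fingers": 1}, {"x": 99, "y": -24, "z": 139, "rx": 0, "ry": 0, "rz": 0, "fingers": 1}, {"x": 99, "y": -24, "z": 139, "rx": 0, "ry": 0, "rz": 0, "fingers": 1}, {"x": 99, "y": -24, "z": 139, "rx": 0, "ry": 0, "rz": 0, "fingers": 1}, {"x": 99, "y": -24, "z": 139, "rx": 0, "ry": 0, "rz": 0, "fingers": 1}]'

```text
time_s: 22.55
tool_pos: [0.5518, -0.2684, 0.0813]
tool_rot: [-179.9, 0.2, 176.5]
force: [-0.4, -0.1, -1.7]
grip_width: 0.0236
grasp_force: 60.0
```

```bash
python3 - <<'E'
from h import *
c=snap('scene','scene5')['image'][215:355,140:300,::-1]
s=snap('side','side5')['image'][100:200,250:370,::-1]
o=sensors.get_obs();print(o['tool_pos'],o['tool_rot'])
o=np.hstack([cv2.resize(c,(460,402),interpolation=cv2.INTER_CUBIC),np.vstack([cv2.resize(s,(340,283),interpolation=cv2.INTER_CUBIC),np.zeros((119,340,3),np.uint8)])])
cv2.imwrite('pics/c9.png',o)
E
```

```text
[ 0.55126184 -0.26835484  0.08067593] [-1.79956472e+02  9.71960204e-02  1.76515626e+02]
```

View pics/c9.png

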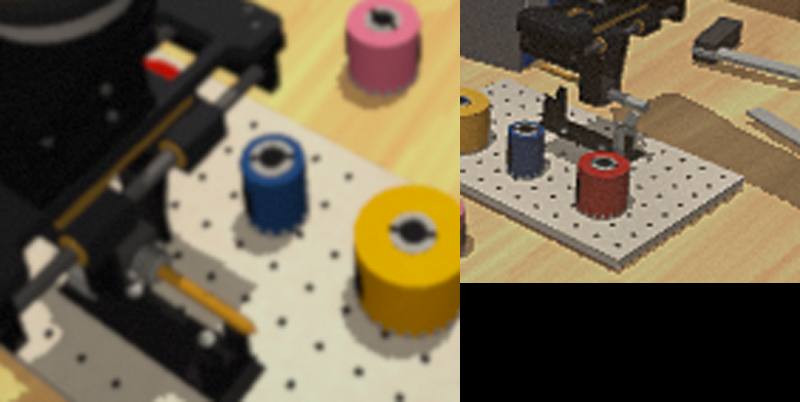

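The arbor is level above the clip, with the shank over the jaws and the pilot over the rest. Lowering to contact.

drive_tool --moves '[{"x": 0, "y": 0, "z": 8, "rx": 0, "ry": 0, "rz": 0, "fingers": 1}, {"x": 0, "y": 0, "z": 14, "rx": 0, "ry": 0, "rz": 0, "fingers": 1}, {"x": 0, "y": 0, "z": 19, "rx": 0, "ry": 0, "rz": 0, "fingers": 1}, {"x": 0, "y": 0, "z": 22, "rx": 0, "ry": 0, "rz": 0, "fingers": 1}, {"x": 0, "y": 0, "z": 25, "rx": 0, "ry": 0, "rz": 0, "fingers": 1}, {"x": 0, "y": 0, "z": 25, "rx": 0, "ry": 0, "rz": 0, "fingers": 1}, {"x": 0, "y": 0, "z": 25, "rx": 0, "ry": 0, "rz": 0, "fingers": 1}]'

```text
time_s: 23.52
tool_pos: [0.5513, -0.269, 0.0558]
tool_rot: [-179.9, 0.1, 176.5]
force: [-0.7, -1.5, 6.1]
grip_width: 0.0237
grasp_force: 60.0
```

drive_tool --moves '[{"x": 0, "y": 0, "z": 2, "rx": 0, "ry": 0, "rz": 0, "fingers": 1}, {"x": 0, "y": 0, "z": 4, "rx": 0, "ry": 0, "rz": 0, "fingers": 1}, {"x": 0, "y": 0, "z": 6, "rx": 0, "ry": 0, "rz": 0, "fingers": 1}, {"x": 0, "y": 0, "z": 8, "rx": 0, "ry": 0, "rz": 0, "fingers": 1}, {"x": 0, "y": 0, "z": 10, "rx": 0, "ry": 0, "rz": 0, "fingers": 1}, {"x": 0, "y": 0, "z": 11, "rx": 0, "ry": 0, "rz": 0, "fingers": 1}, {"x": 0, "y": 0, "z": 12, "rx": 0, "ry": 0, "rz": 0, "fingers": 1}, {"x": 0, "y": 0, "z": 12, "rx": 0, "ry": 0, "rz": 0, "fingers": 1}, {"x": 0, "y": 0, "z": 12, "rx": 0, "ry": 0, "rz": 0, "fingers": 1}]'

```text
time_s: 24.65
tool_pos: [0.5505, -0.2686, 0.0443]
tool_rot: [-180.0, -0.0, 176.5]
force: [-4.4, -0.3, 12.1]
grip_width: 0.0237
grasp_force: 60.0
```

drive_tool --moves '[{"x": 0, "y": 0, "z": 1, "rx": 0, "ry": 0, "rz": 0, "fingers": 1}, {"x": 0, "y": 0, "z": 2, "rx": 0, "ry": 0, "rz": 0, "fingers": 1}, {"x": 0, "y": 0, "z": 2, "rx": 0, "ry": 0, "rz": 0, "fingers": 1}]'

```text
time_s: 25.02
tool_pos: [0.5505, -0.2686, 0.0441]
tool_rot: [-179.9, -0.0, 176.5]
force: [-8.4, 0.9, 21.7]
grip_width: 0.0238
grasp_force: 60.0
```

Force rises stiffly with no travel, so the arbor is bottomed at the home height. I'll release, retreat and check.

drive_tool --moves '[{"x": 0, "y": 0, "z": -1, "rx": 0, "ry": 0, "rz": 0, "fingers": 1}, {"x": 0, "y": 0, "z": -1, "rx": 0, "ry": 0, "rz": 0, "fingers": 0}, {"x": 0, "y": 0, "z": -1, "rx": 0, "ry": 0, "rz": 0, "fingers": 0}, {"x": 0, "y": 0, "z": -1, "rx": 0, "ry": 0, "rz": 0, "fingers": 0}, {"x": 0, "y": 0, "z": -20, "rx": 0, "ry": 0, "rz": 0, "fingers": 0}, {"x": 0, "y": 0, "z": -60, "rx": 0, "ry": 0, "rz": 0, "fingers": 0}, {"x": 0, "y": 0, "z": -110, "rx": 0, "ry": 0, "rz": 0, "fingers": 0}, {"x": -50, "y": 30, "z": -160, "rx": 0, "ry": 0, "rz": 0, "fingers": 0}, {"x": -90, "y": 60, "z": -180, "rx": 0, "ry": 0, "rz": 0, "fingers": 0}, {"x": -90, "y": 110, "z": -180, "rx": 0, "ry": 0, "rz": 0, "fingers": 0}, {"x": -90, "y": 160, "z": -180, "rx": 0, "ry": 0, "rz": 0, "fingers": 0}, {"x": -90, "y": 210, "z": -180, "rx": 0, "ry": 0, "rz": 0, "fingers": 0}, {"x": -90, "y": 210, "z": -180, "rx": 0, "ry": 0, "rz": 0, "fingers": 0}, {"x": -90, "y": 210, "z": -180, "rx": 0, "ry": 0, "rz": 0, "fingers": 0}]'

```text
time_s: 26.78
tool_pos: [0.6533, -0.0645, 0.2216]
tool_rot: [-179.9, 0.1, 176.5]
force: [-0.1, 0.2, -0.3]
grip_width: 0.0435
grasp_force: 0.0
```

```bash
python3 - <<'E'
from h import *
c=snap('scene','scene6')['image'][220:370,120:320,::-1]
s=snap('side','side6')['image'][115:185,220:360,::-1]
cv2.imwrite('pics/c10.png',np.hstack([cv2.resize(c,(460,345),interpolation=cv2.INTER_CUBIC),np.vstack([cv2.resize(s,(340,170),interpolation=cv2.INTER_CUBIC),np.zeros((175,340,3),np.uint8)])]))
E
```

```text
(no output)
```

View pics/c10.png

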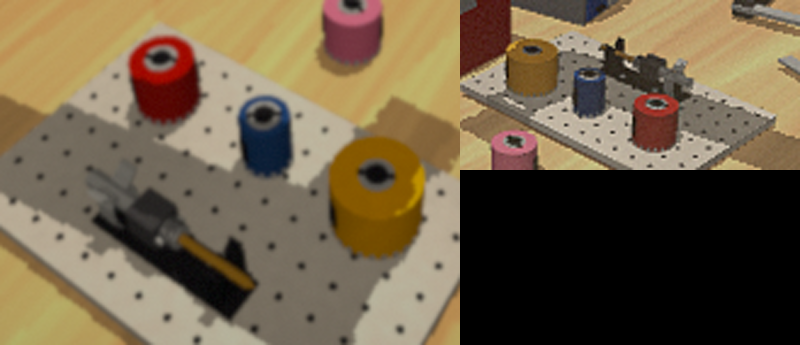

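```bash
python3 - <<'E'
from h import *
f=lambda u,v,z: at('scene6',120+u/2.3,220+v/2.3,z)
for z in (.046,.059): print(z,'tip',f(250,287,z),'shank end(top)',f(92,178,z+.003), 'collar top mid',f(153,202,z+.012))
E
```

```text
0.046 tip [ 0.6316 -0.2765  0.046 ] shank end(top) [ 0.4945 -0.2686  0.049 ] collar top mid [ 0.5483 -0.266   0.058 ]
0.059 tip [ 0.6365 -0.2818  0.059 ] shank end(top) [ 0.5033 -0.2741  0.062 ] collar top mid [ 0.5557 -0.2717  0.071 ]
```

The tip, shank and collar all fit the home height and not the unsnapped one, and the pressing data agree. Handing in.

```bash
python3 -c "
from h import *
print(workorder.sign_off())"
```

```text
the job is handed in; nothing more can be done
None
```

The job is handed in at about 27 s of the 93 s allowed: the last pictures show all three saws on their own posts, and the arbor bottomed at home height in the clip and level as far as the camera shows; sign-off returned no verdict.

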